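# Turn a trolley wheel by its spokes until the valve is on top

### The arm

A 6-joint arm with a two-finger parallel gripper is mounted at the origin on a cart in front of the work surface, level with it; the furniture and walls round the work are solid. World frame = base frame: x ahead of the robot, y to its left, z up, the work surface at z = 0. Lengths are in m, angles in rad, forces in N, time in s.
With the tool pointing down it reaches from about 0.325 to 0.775 m from the base axis. Payload 5.5 kg.
Tool frame: the origin (TCP) lies at the very end of the fingers, on their centre line; the grasp point (between the pads) lies 19 mm behind it; z points along the fingers, y is the direction in which the jaws open and shut (so a half turn about z gives the same grasp; the last joint's range is limited). The gripper opens to 88 mm and grips with 3 to 60 N. Pads are 20 mm wide; open, the fingers measure 115 mm over their backs; the gripper's body (75 mm by 178 mm) begins 61 mm behind the grasp point.
Start: joints at [1.063, 0.091, 1.231, -0, 1.82, -0.057], TCP at [0.261, 0.54, 0.223] pointing down, gripper open.
Joint ranges: [-2.87, 2.87], [-0.86, 2.18], [0.17, 2.46], [-1.51, 4.65], [0.06, 2.69], [-2.65, 2.65]. Speed limits (rad/s): [2.57, 2.57, 3.01, 3.14, 3.14, 3.14].

### API

Orientations are given as a unit quaternion [w, x, y, z].
In Python, from workcell import bot gives the robot as it stands.
- The arm moves only by the tool arm_command, never from a script. Its argument "rows" is a list of rows, each an object with "claw": the closure, from -1 (fully open) to 1 (shut); "delta_pos": the shift along the tool's x, y, z in mm, a list of three; "delta_rot": the turn, a rotation vector about the tool's x, y, z in units of 6 degrees (1.0 is 6 degrees), a list of three. A call has 1 to 20 rows; each row is the pose to reach, as a shift and turn from the pose commanded when the call began, along the tool's axes at that moment; what a row does not reach only later rows make up. A row lasts 1/12 s, in which the tool goes at most 41.7 mm and 7.16 degrees, less where a joint would pass 70% of its speed; a pose out of reach is approached as far as the arm can. A call with a gripper value outside its range is refused whole. The fingers move at their own pace and stop on an object; "newtons" is the grip in N (left out, the last holds). Time passes only in rows, so rows that repeat a pose let the fingers close. It gives the time, the measured TCP pose, the force and the opening at its end, in the units of the state.
- bot.sense(): the state, without advancing time (a new reading comes with each control period).
- bot.snapshot(name): name is "scene" or "side" or "wrist"; returns a dict with "color" (480x640x3 uint8, red, green, blue), "fx", "fy", "cx", "cy" (pixels), "R" (3x3) and "t" (3): a world point X has camera coordinates R X + t; the wrist camera has in their place "tool_from_camera" (4x4, takes a point from camera to tool coordinates, whose origin is the TCP and whose axes are the flange's). Camera axes: x right, y down, z forward; pixel columns grow to the right and rows downward; lengths in m; the calibration is good to about 2 mm. A picture is of the moment at which its call begins: read the wrist's pose just before it. There is no depth.
- bot.sign_off(): hands the job in, once; it reports no verdict.
Trained networks look in a picture, given as the dict that the camera call returned (one of the last four; its "shot" number tells which), for a name from the list of things; names that differ only in an ending like _2 or _b are one class to them, and where a whole thing is asked for, a point or a joint stands for the part that bears it (a point fixed in the world has none). Each returns a list of dicts, best first, with "conf" (0 to 1); they miss things now and then, are a little off and sometimes report something else, mostly with a low value. They report only what shows in the picture. A call takes as long as a camera call.
- bot.masks_of(query, picture): "mask" (480x640 bool, what is visible of it) and "box" ([left, top, right, bottom] in pixels, round what is visible of it).
- bot.spot_point(query, picture): "location" ([column, row] in pixels: a listed point, or the origin of a listed thing).
The state is a dict: "clock": time; "joints": joint angles; "qd": joint speeds; "effort": joint torques, N m; "tool_pos": TCP position; "eef_rot": TCP orientation; "force": force on the tool from outside, world axes, zero at the start; "ft_torque": the same for the moment, N m; "finger_gap": finger opening in m.
Only numpy, scipy, OpenCV 4.12 (cv2) and the standard library are available. Lean on these libraries where they do the work, as an engineer would, in place of code of your own. Each camera call takes 0.05 s, during which the arm holds its last target.

### The job

The trolley wheel on the inspection stand has to be set for a pressure check: with the fingertips, push one spoke after another, gently and without flinging the wheel round, until its valve stem points straight up the slope at the stand's pointer, and leave it standing there. Push on the spokes only, not on the tyre or on the valve stem; grasp and lift nothing, and leave the things standing round the stand where they are.

Things in the scene. Friction and masses are not known exactly. Their poses are not given: they have to be found in the camera images.
- wheel_stand: Fixed stand on a grey base plate 270 x 330 mm, 14 mm high. Origin on the worktop straight below the wheel's centre; x is level, from the wheel's low side (near the robot) to its high side; y left, z up. The wheel's plane is tilted 35 degrees from level: up the slope is (cos 35, 0, sin 35), and its face looks up and back to the robot, outward normal (-sin 35, 0, cos 35), in this frame.
- wheel_centre (a point): Centre of the wheel, on its axle, in the mid-plane of the spokes, 125 mm above the worktop. The hub round it has a radius of 21 mm.
- bridge_bar (a point): Middle of the steel bridge across the wheel's face, over the hub. Two arms, 18 mm wide and 153 mm long, run from it parallel to the face, left and right, each 100 degrees from straight up the slope (so drooping a little), to upright posts outside the tyre. They lie 24 to 34 mm out from the wheel's mid-plane (nut in the middle to 41 mm); a fingertip among the spokes cannot pass them.
- pointer_tip (a point): Tip of the stand's pointer, a small dark steel cone on a thin upright post, outside the tyre at the top of the slope; 126 mm from the wheel's centre in its mid-plane.
- wheel (a joint): Angle of the wheel, rad: 0 or a whole turn when the valve stem points straight up the slope at the pointer; grows anticlockwise as seen facing the wheel from the robot (top goes to +y). Starts at 2.62 to 3.66. Turns both ways without stop, balanced, with friction of about 0.12 N m (2 N at mid-spoke), and stays where it is left.
- stem (a point): Middle of the valve stem, 60 mm from the wheel's centre in its mid-plane. The stem is a brass tube 8 mm thick (11 mm at the black cap) from the rim inward to 49 mm from the centre, midway between two spokes.
- spokes: Six straight aluminium spokes, 12 mm wide, 12 mm deep (6 mm each side of the mid-plane), at 30, 90, 150, 210, 270 and 330 degrees from the valve stem. The openings between them, radius 21 to 88 mm, are open through the wheel, free at least 25 mm below the mid-plane. Origin at the wheel's centre, x towards the valve stem, z out of the face along the axle.
- tyre: Rim and black rubber tyre: inside radius 88 mm, outside radius 120 mm, 38 mm wide (19 mm each side of the mid-plane). Origin and axes as those of the spokes.
- valve_stem: The whole valve stem with its cap. Origin at the wheel's centre, x axis along the stem, z out of the face.
- loupe: Stand loupe, 40 mm across, 43 mm high, black above and white below, loose left of the stand; origin at its foot. Not to be disturbed.
- grease_tin: White round tin, 53 mm across, 26 mm high, loose right of the stand; origin at its foot. Not to be disturbed.
- vial_1: Sample vial with white cap, 23 mm across, 48 mm high, loose in front of the stand, on the robot's side; origin at its foot. Not to be disturbed.

How it is judged:
On the way, in this order (a step that is already met when the one before it is completed fails the run):
1. a spoke has been pushed and the valve stem is in the upper half of the wheel (x of stem in the frame of wheel_stand above 0.005 m and not (y of stem in the frame of wheel_stand between -0.006 and 0.006 m and x of stem in the frame of wheel_stand above 0 m)), for 0.02 s.
2. the valve stem points straight up (y of stem in the frame of wheel_stand between -0.006 and 0.006 m and x of stem in the frame of wheel_stand above 0 m), for 0.2 s.
At the end, for the whole second after the job is handed in: The valve stem points up the slope at the pointer, its middle (60 mm from the wheel's centre) within 6 mm of the stand's middle plane (about 6 degrees), the wheel is at rest, and the loupe, tin and vial are within 15 mm of where they stood (all of step 2 and velocity of joint wheel between -0.05 and 0.05 rad/s and distance of each of loupe, grease_tin, vial_1 from where it was at the start of the episode below 0.015 m); the robot touches nothing.
It fails at once if the valve stem is pushed (more than 2 N) (contact force between any of the fingers, the arm and valve_stem above 2 N).
It fails at once if the tyre or rim is pushed (more than 5 N) (contact force between any of the fingers, the arm and tyre above 5 N).
It fails at once if a spoke is pushed or squeezed with more than 20 N (contact force between any of the fingers, the arm and spokes above 20 N).
It fails at once if the wheel is flung round (faster than 4 rad/s) (velocity of joint wheel above 4 rad/s or velocity of joint wheel below -4 rad/s).
It fails at once if the loupe, tin or vial is moved, lifted or knocked over (more than 20 mm) (distance of any of loupe, grease_tin, vial_1 from where it was at the start of the episode above 0.02 m).
It also fails if it takes over 64 s, if anything falls off the work surface, if the arm or the gripper's body presses on something with over 40 N, if the wrist force passes 120 N, or if a joint passes its speed limit or range.

## Working session

There is one attempt and no reset: what is moved stays moved. The work goes in short steps, Python scripts to look and compute and a tool call to move; the robot and the scene stay as the last step left them, time stands still between calls to the robot, and variables do not carry over. Pictures are saved under pics/ and viewed, and the job is handed in when it is done.

Besides the shell and the picture viewer there is one more tool, called after "Emit:" as name(argument=value, ...) on one line, values as JSON. arm_command: Moves the arm, as the interface text tells. Its arguments: {"type":"object","properties":{"rows":{"type":"array","items":{"type":"object","properties":{"claw":{"type":"number"},"delta_pos":{"type":"array","items":{"type":"number"}},"delta_rot":{"type":"array","items":{"type":"number"}}}}},"newtons":{"type":"number"}},"required":["rows"]}

```bash
mkdir -p pics; ls
cat > h.py <<'E'
import numpy as np, cv2
from workcell import bot
def save(p,n):
    cv2.imwrite('pics/'+n+'.png',p['color'][:,:,::-1])
E
python3 - <<'E'
from h import *
s=bot.sense(); print(s)
for n in ['scene','side']:
    p=bot.snapshot(n); save(p,n+'0')
    print(n,p['fx'],p['fy'],p['cx'],p['cy'],np.array(p['R']).round(4).tolist(),p['t'])
    for q in ['wheel_centre','bridge_bar','pointer_tip','stem','wheel_stand','loupe','grease_tin','vial_1','spokes','valve_stem']:
        r=bot.spot_point(q,p); print(q,[(x['location'],round(x['conf'],2)) for x in r[:2]])
E
```

```text
pics
{'clock': 0.0, 'joints': array([ 1.06327691e+00,  9.18486090e-02,  1.23188391e+00, -4.48049998e-05,
        1.81978509e+00, -5.67278609e-02]), 'qd': array([ 1.67696904e-03, -1.16645453e-03, -7.86109424e-04, -5.01471789e-04,
       -1.54419568e-05, -1.66430512e-04]), 'effort': array([-1.48909544e-04, -4.46468925e+01, -4.06433165e+01,  7.02045718e-02,
        2.96579918e-02, -1.64130774e-04]), 'tool_pos': array([0.26129341, 0.53978823, 0.22151413]), 'eef_rot': array([-2.47090191e-04,  2.23497405e-01,  9.74704049e-01, -9.30468894e-04]), 'force': array([ 0.4187028 , -0.29220321, -0.27218366]), 'ft_torque': array([ 0.02428547, -0.04343991,  0.00404696]), 'finger_gap': 0.08780002922163158}
scene 605.9305528064604 605.9305528064604 321.3006226616189 242.58533726814292 [[0.7495, -0.662, 0.0052], [-0.3456, -0.398, -0.8498], [0.5646, 0.6351, -0.5271]] [-0.45705554  0.25326519  1.05651273]
wheel_centre [([337.6, 243.7], 0.87)]
bridge_bar [([334.6, 241.3], 0.56)]
pointer_tip [([369.9, 196.6], 0.84)]
stem [([317.8, 264.1], 0.73)]
wheel_stand [([336.0, 296.6], 0.83)]
loupe [([256.6, 264.6], 0.88)]
grease_tin [([420.4, 344.9], 0.63), ([340.6, 247.6], 0.27)]
vial_1 [([296.1, 337.1], 0.76)]
spokes [([335.7, 246.3], 0.56)]
valve_stem []
side 548.4683813434419 548.4683813434419 318.480171552107 241.68092731908004 [[0.9199, -0.3922, 0.0085], [-0.1282, -0.3208, -0.9384], [0.3707, 0.8621, -0.3454]] [-0.50090618  0.17526243  1.02863766]
wheel_centre [([345.5, 257.1], 0.6)]
bridge_bar [([338.1, 243.2], 0.83)]
pointer_tip [([384.7, 215.8], 0.61)]
stem [([316.2, 271.1], 0.73)]
wheel_stand [([338.2, 314.9], 0.7)]
loupe [([282.7, 277.9], 0.58)]
grease_tin [([405.3, 367.7], 0.67)]
vial_1 [([277.8, 334.7], 0.77)]
spokes [([342.1, 256.1], 0.9)]
valve_stem []
```

Run:
```python
import cv2
for n in ['scene0','side0']:
    i=cv2.imread(f'pics/{n}.png')[150:390,210:490]
    cv2.imwrite(f'pics/{n}c.png',cv2.resize(i,None,fx=2.4,fy=2.4,interpolation=cv2.INTER_CUBIC))
```

```text
(no output)
```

View pics/scene0.png

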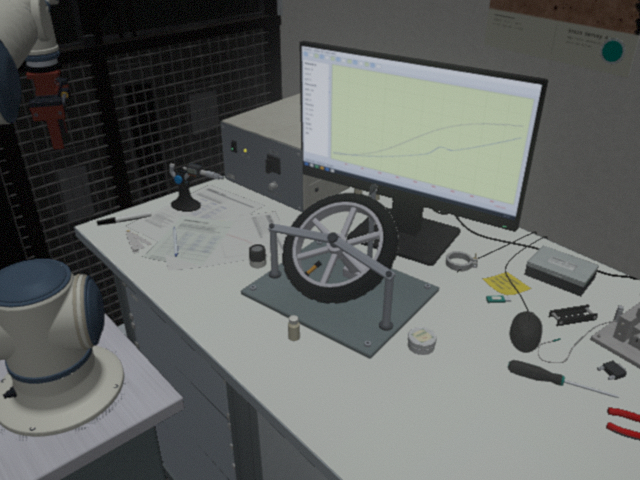

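View pics/scene0c.png

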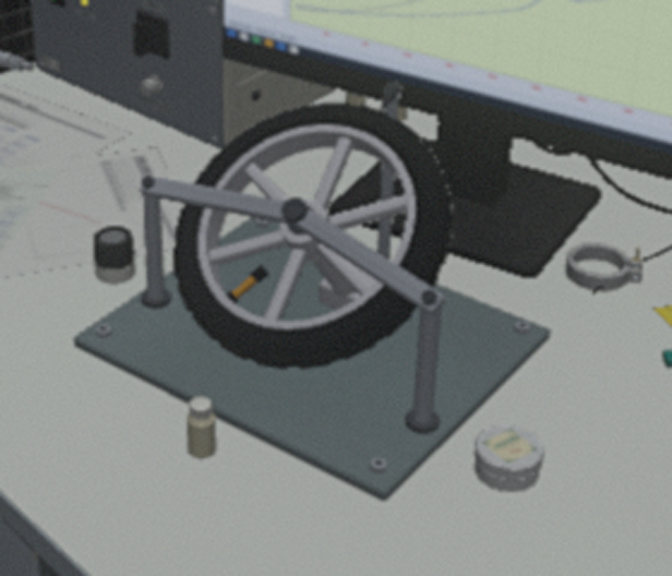

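View pics/side0c.png

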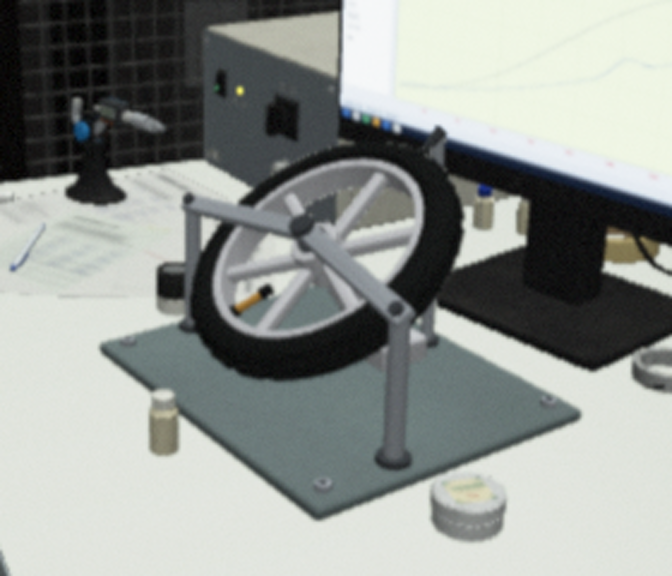

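```bash
cat >> h.py <<'E'
from scipy.optimize import least_squares
T35=np.radians(35); UP=np.array([np.cos(T35),0,np.sin(T35)]); NO=np.array([-np.sin(T35),0,np.cos(T35)]); LE=np.array([0,1.,0])
def wl(r,a,n=0):  # wheel polar -> stand frame
    return np.array([0,0,.125])+r*(np.cos(a)*UP+np.sin(a)*LE)+n*NO
def toW(q,X):
    c,s=np.cos(q[2]),np.sin(q[2]); return np.array([[c,-s,0],[s,c,0],[0,0,1]])@X+np.array([q[0],q[1],0])
def proj(p,X):
    c=np.array(p['R'])@X+np.array(p['t']); return np.array([p['fx']*c[0]/c[2]+p['cx'],p['fy']*c[1]/c[2]+p['cy']])
def overlay(p,q,th,n):
    im=p['color'][:,:,::-1].copy(); S=3; im=cv2.resize(im,None,fx=S,fy=S,interpolation=cv2.INTER_CUBIC)
    def L(pts,col):
        pp=np.array([proj(p,toW(q,X))*S+1 for X in pts]).round().astype(int); cv2.polylines(im,[pp.reshape(-1,1,2)],False,col,1)
    A=np.linspace(0,2*np.pi,60)
    L([wl(.088,a,.006) for a in A],(0,255,0)); L([wl(.120,a) for a in A],(0,255,255))
    for k in range(6):
        a=th+np.pi/6+k*np.pi/3
        L([wl(.021,a,.006),wl(.088,a,.006)],(0,0,255))
    L([wl(.049,th),wl(.088,th)],(255,0,255)); L([wl(.049,th),wl(.126,0)],(255,255,0))
    for sg in(1,-1): L([wl(0,0,.029),wl(.153,sg*np.radians(100),.029)],(255,0,0))
    c=proj(p,toW(q,wl(0,0)))*S; x,y=int(c[0])-380,int(c[1])-290
    x=max(x,0);y=max(y,0)
    cv2.imwrite('pics/'+n+'.png',im[y:y+580,x:x+760])
E
cat > fit.py <<'E'
from h import *
P={}
obs=[]
for n in ['scene','side']:
    p=bot.snapshot(n); P[n]=p
    for k in ['wheel_centre','bridge_bar','pointer_tip','stem','wheel_stand']:
        r=bot.spot_point(k,p)
        if r and r[0]['conf']>.5: obs.append((n,k,r[0]['location'],r[0]['conf']))
def pt(k,th):
    return {'wheel_centre':wl(0,0),'bridge_bar':wl(0,0,.029),'pointer_tip':wl(.126,0),'stem':wl(.06,th),'wheel_stand':np.zeros(3)}[k]
def res(v):
    return np.concatenate([(proj(P[n],toW(v[:3],pt(k,v[3])))-np.array(l)) for n,k,l,c in obs])
best=None
for yaw in np.linspace(-1,1,5):
    f=least_squares(res,[.55,.1,yaw,3.],loss='soft_l1',f_scale=2)
    if best is None or f.cost<best.cost: best=f
print(best.x,best.cost)
for o,r in zip(obs,res(best.x).reshape(-1,2)): print(o[0],o[1],o[3],r.round(1))
for n in P: overlay(P[n],best.x[:3],best.x[3],n+'_ov')
for k in ['loupe','grease_tin','vial_1']:
    L=[(n,bot.spot_point(k,P[n])) for n in P]
    L=[(n,r[0]['location']) for n,r in L if r]
    f=least_squares(lambda v:np.concatenate([proj(P[n],np.array([v[0],v[1],0]))-np.array(l) for n,l in L]),[.5,0])
    print(k,f.x,f.cost)
E
python3 fit.py
```

```text
[ 0.54224186 -0.12612976  0.16555426  2.6513306 ] 23.985647696368755
scene wheel_centre 0.77 [0.1 0.4]
scene bridge_bar 0.56 [-2.8  0.2]
scene pointer_tip 0.76 [ 3.2 -2.7]
scene stem 0.87 [-1.8  1.4]
scene wheel_stand 0.68 [2.9 1.6]
side bridge_bar 0.57 [0.9 0.2]
side pointer_tip 0.9 [-0.9 -2.1]
side stem 0.55 [-1.8 -0.1]
side wheel_stand 0.6 [ 2.2 -2.4]
loupe [0.4885099  0.08427902] 3.2311742677852644e-27
grease_tin [ 0.55398305 -0.34436051] 1.0443571500885593
vial_1 [ 0.39215831 -0.16928135] 1.1927163684834905
```

View pics/scene_ov.png

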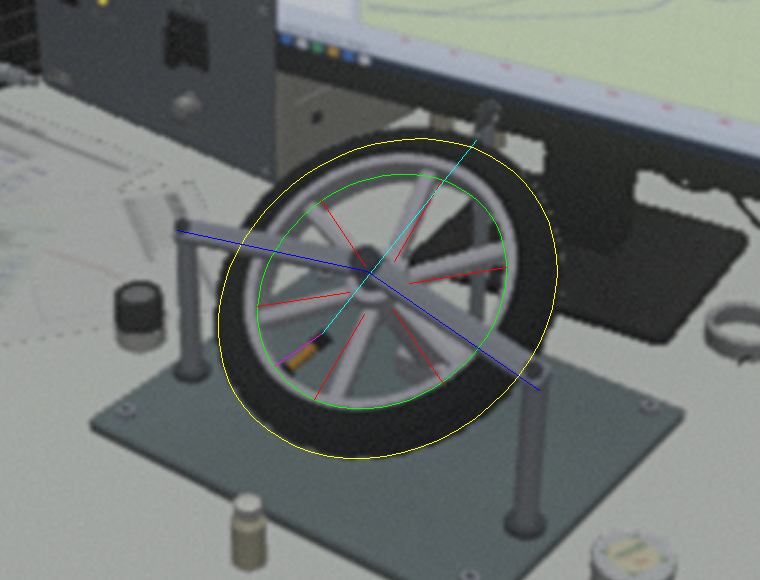

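View pics/side_ov.png

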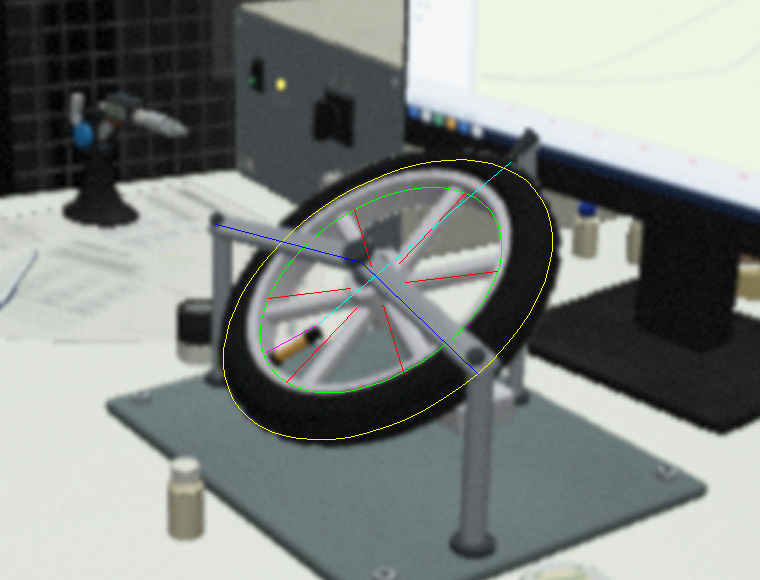

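```bash
cat > fit2.py <<'E'
from h import *
P={n:bot.snapshot(n) for n in ['scene','side']}
O={'scene':dict(cl=(77,340),cf=(385,497),cr=(548,333),pl=(149,183),pr=(430,297),si=(260,272),so=(233,297),tip=(386,112)),
'side':dict(cl=(102,348),cf=(320,517),cr=(579,412),pl=(189,200),pr=(397,309),si=(268,290),so=(236,309),tip=(428,148))}
A=np.radians(100)
def pt(k,v):
    dx=v[4]
    return {'cl':np.array([dx-.135,.165,.014]),'cf':np.array([dx-.135,-.165,.014]),'cr':np.array([dx+.135,-.165,.014]),
     'pl':wl(.153,A,.032),'pr':wl(.153,-A,.032),'si':wl(.05,v[3]),'so':wl(.088,v[3]),'tip':wl(.126,0)}[k]
def pts():
    for n in O:
        for k,(u,w) in O[n].items():
            yield n,k,np.array([210+(u+.5)/2.4-.5,150+(w+.5)/2.4-.5])
def res(v): return np.concatenate([proj(P[n],toW(v[:3],pt(k,v)))-l for n,k,l in pts()])
f=least_squares(res,[.54,-.126,.165,2.65,0],loss='soft_l1',f_scale=1.5)
print(f.x,f.cost)
for (n,k,l),r in zip(pts(),res(f.x).reshape(-1,2)): print(n,k,r.round(1))
for n in P: overlay(P[n],f.x[:3],f.x[3],n+'_ov2')
E
python3 fit2.py
```

```text
[ 0.54702087 -0.12533924  0.18563659  2.74010917  0.00841782] 38.58670337214489
scene cl [-2.  -1.2]
scene cf [-0.5 -0.1]
scene cr [ 2.8 -0.3]
scene pl [-1.7  0.2]
scene pr [3.9 4.3]
scene si [ 2.2 -0.8]
scene so [-1.2  0.7]
scene tip [-0.6 -0.4]
side cl [-1.2 -3.1]
side cf [-2.1 -2.4]
side cr [ 2.7 -0.5]
side pl [-0.1 -0.1]
side pr [3.5 3.7]
side si [ 2.2 -1.5]
side so [-0.7  0.5]
side tip [-0.9  1.2]
```

```bash
sed -i "s/dx-.135,.165/dx-v[6],v[7]/;s/dx-.135,-.165/dx-v[6],-v[7]/;s/dx+.135,-.165/dx+v[6],-v[7]/;s/wl(.153,A/wl(v[5],A/;s/wl(.153,-A/wl(v[5],-A/;s/2.65,0\]/2.65,0,.15,.135,.165]/" fit2.py; python3 fit2.py
```

```text
[ 0.5458158  -0.12617229  0.19654763  2.72486151  0.0069746   0.14307131
  0.13113598  0.16287797] 20.863426196960067
scene cl [-0.8 -0.3]
scene cf [ 0.3 -1. ]
scene cr [0.4 0.2]
scene pl [1.7 1.7]
scene pr [0.4 1.8]
scene si [ 1.9 -0.6]
scene so [-1.6  0.9]
scene tip [-1.2 -0.2]
side cl [-0.6 -2.3]
side cf [-0.8 -3. ]
side cr [-0.3 -0.5]
side pl [1.9 1. ]
side pr [1.  1.1]
side si [ 1.7 -1.4]
side so [-1.3  0.5]
side tip [-1.5  1.2]
```

View pics/scene_ov2.png

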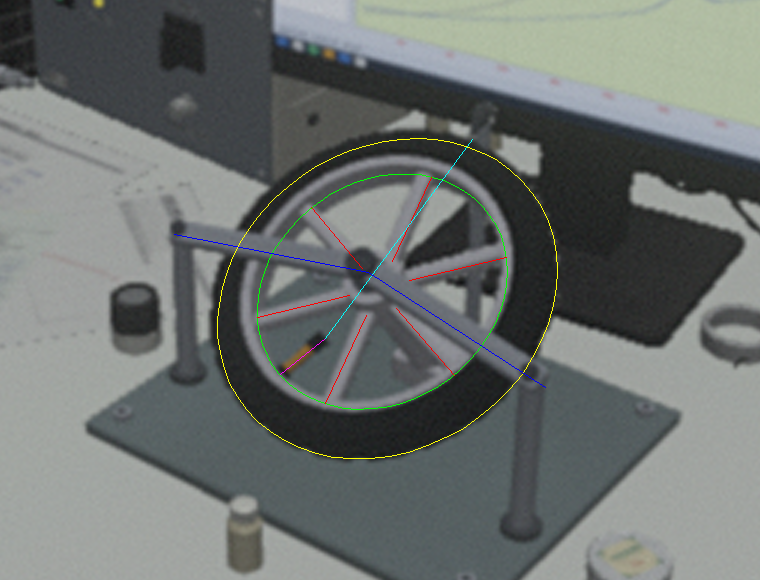

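View pics/side_ov2.png

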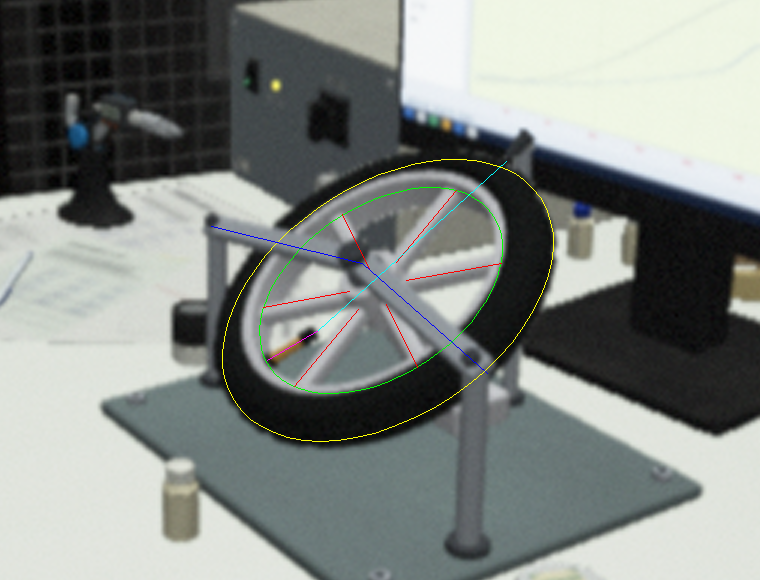

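```bash
cat >> h.py <<'E'
from scipy.spatial.transform import Rotation as Ro
Q=np.array([.5458,-.1262,.1965])
def Rtool(q,roll=0):
    c,s=np.cos(q[2]),np.sin(q[2]); Rz=np.array([[c,-s,0],[s,c,0],[0,0,1]])
    return Rz@np.stack([-UP,LE,-NO],1)@Ro.from_euler('z',roll).as_matrix()
def cur():
    s=bot.sense(); w,x,y,z=s['eef_rot']; return s,s['tool_pos'],Ro.from_quat([x,y,z,w]).as_matrix()
def delta(pos,R):
    s,p,C=cur()
    return (C.T@(pos-p)*1000).round(1), (Ro.from_matrix(C.T@R).as_rotvec(degrees=True)/6).round(3)
def wpos(P_,q):   # world -> wheel coords (up,left,normal) mm
    c,s=np.cos(q[2]),np.sin(q[2]); X=np.array([[c,s,0],[-s,c,0],[0,0,1]])@(P_-np.array([q[0],q[1],0]))-np.array([0,0,.125])
    return np.array([X@UP,X@LE,X@NO])*1000
E
python3 - <<'E'
from h import *
print(delta(toW(Q,wl(0,0,.16)),Rtool(Q)))
E
```

```text
(array([-473.1, -531.2,  -33.4]), array([-1.887, -5.626, -5.985]))
```

Emit:
arm_command(rows=[{"claw": 1, "delta_pos": [-120, -130, -60], "delta_rot": [0, 0, 0]}, {"claw": 1, "delta_pos": [-120, -130, -60], "delta_rot": [0, 0, 0]}, {"claw": 1, "delta_pos": [-120, -130, -60], "delta_rot": [0, 0, 0]}, {"claw": 1, "delta_pos": [-120, -130, -60], "delta_rot": [0, 0, 0]}, {"claw": 1, "delta_pos": [-473, -531, -33], "delta_rot": [-1.887, -5.626, -5.985]}, {"claw": 1, "delta_pos": [-473, -531, -33], "delta_rot": [-1.887, -5.626, -5.985]}, {"claw": 1, "delta_pos": [-473, -531, -33], "delta_rot": [-1.887, -5.626, -5.985]}, {"claw": 1, "delta_pos": [-473, -531, -33], "delta_rot": [-1.887, -5.626, -5.985]}, {"claw": 1, "delta_pos": [-473, -531, -33], "delta_rot": [-1.887, -5.626, -5.985]}, {"claw": 1, "delta_pos": [-473, -531, -33], "delta_rot": [-1.887, -5.626, -5.985]}, {"claw": 1, "delta_pos": [-473, -531, -33], "delta_rot": [-1.887, -5.626, -5.985]}, {"claw": 1, "delta_pos": [-473, -531, -33], "delta_rot": [-1.887, -5.626, -5.985]}, {"claw": 1, "delta_pos": [-473, -531, -33], "delta_rot": [-1.887, -5.626, -5.985]}, {"claw": 1, "delta_pos": [-473, -531, -33], "delta_rot": [-1.887, -5.626, -5.985]}, {"claw": 1, "delta_pos": [-473, -531, -33], "delta_rot": [-1.887, -5.626, -5.985]}, {"claw": 1, "delta_pos": [-473, -531, -33], "delta_rot": [-1.887, -5.626, -5.985]}, {"claw": 1, "delta_pos": [-473, -531, -33], "delta_rot": [-1.887, -5.626, -5.985]}, {"claw": 1, "delta_pos": [-473, -531, -33], "delta_rot": [-1.887, -5.626, -5.985]}, {"claw": 1, "delta_pos": [-473, -531, -33], "delta_rot": [-1.887, -5.626, -5.985]}, {"claw": 1, "delta_pos": [-473, -531, -33], "delta_rot": [-1.887, -5.626, -5.985]}])

```text
clock: 3.87
tool_pos: [0.4549, -0.1479, 0.2539]
eef_rot: [0.298, -0.09, 0.95, 0.029]
force: [-0.3, -0.4, -0.5]
finger_gap: 0.0011
```

```bash
cat > look.py <<'E'
import sys
from h import *
s,p,C=cur(); print(s['clock'],p,wpos(p,Q).round(1),s['joints'].round(2),s['force'].round(1),s['finger_gap'])
w=bot.snapshot('wrist'); save(w,sys.argv[1]); 
T=np.array(w['tool_from_camera']); print(T.round(4).tolist(),w['fx'],w['cx'],w['cy'])
print(delta(toW(Q,wl(0,0,.16)),Rtool(Q)))
Rwc=C@T[:3,:3]; twc=C@T[:3,3]+p
v=dict(w); v['R']=Rwc.T; v['t']=-Rwc.T@twc
import pickle; pickle.dump(v,open('wrist.pkl','wb'))
overlay(v,Q,float(sys.argv[2]),sys.argv[1]+'_ov')
for q in ['wheel_centre','bridge_bar','pointer_tip','stem']:
    r=bot.spot_point(q,w); print(q,[(x['location'],round(x['conf'],2)) for x in r[:2]])
E
python3 look.py w1 2.75
```

```text
3.8667 [ 0.45488459 -0.14790467  0.25387941] [ -2.6  -3.5 159.1] [-0.73 -0.7   1.93  0.47  1.53 -2.42] [-0.3 -0.4 -0.5] 0.0010654718147262057
[[-0.0001, -0.9581, -0.2863, 0.0798], [1.0, -0.0001, -0.0002, -0.0005], [0.0001, -0.2863, 0.9581, -0.1624], [0.0, 0.0, 0.0, 1.0]] 368.49417481960626 322.6206777629272 240.2109263012513
(array([-1.4,  1.6, -0.6]), array([-0.01 , -0.013, -0.045]))
wheel_centre [([334.0, 227.3], 0.87)]
bridge_bar [([331.6, 232.5], 0.89)]
pointer_tip [([330.2, 351.6], 0.82)]
stem [([358.1, 162.1], 0.82), ([330.6, 352.7], 0.45)]
```

View pics/w1.png

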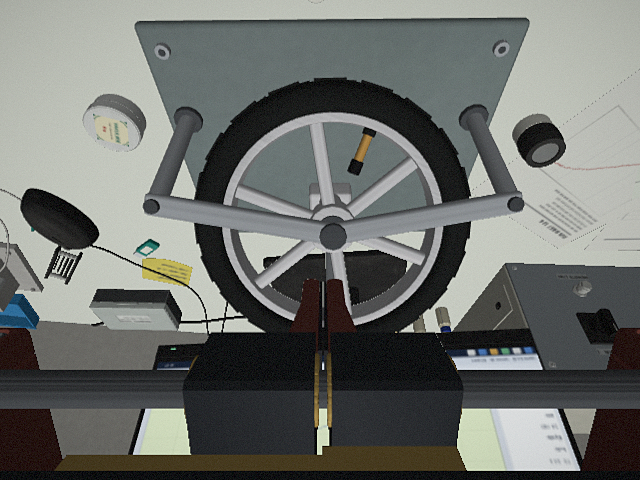

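View pics/w1_ov.png

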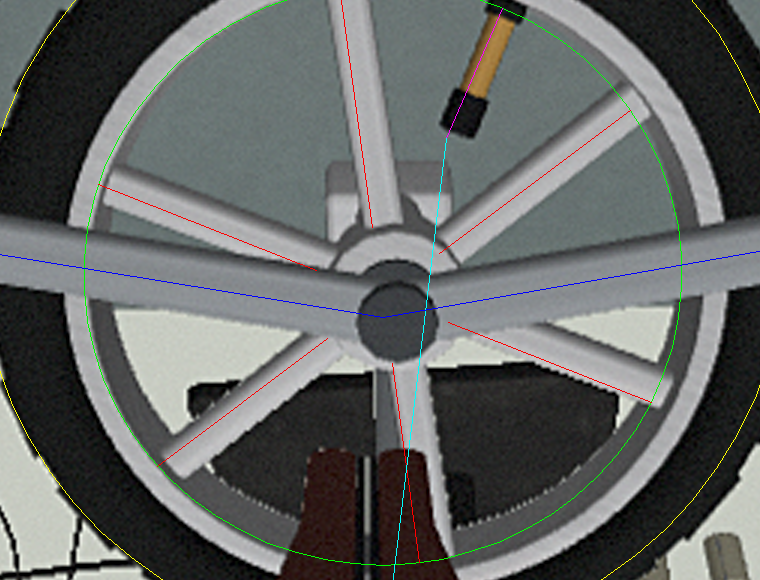

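```bash
cat > fit3.py <<'E'
from h import *
import pickle
v=pickle.load(open('wrist.pkl','rb'))
c=proj(v,toW(Q,wl(0,0)))*3; off=np.array([max(int(c[0])-380,0),max(int(c[1])-290,0)])
d=np.pi/180
def ab(u): return (np.array(u)+off-1)/3
A=100*d
F=[(ab((464,115)),lambda t:wl(.051,t,.004)),(ab((640,93)),lambda t:wl(.088,t-30*d,.006)),(ab((664,390)),lambda t:wl(.088,t-90*d,.006)),
(ab((168,470)),lambda t:wl(.088,t+150*d,.006)),(ab((110,180)),lambda t:wl(.088,t+90*d,.006)),
(ab((385,200)),lambda t:wl(.036,t+30*d,.006)),(ab((398,321)),lambda t:wl(0,0,.041)),
(np.array([151,205.]),lambda t:wl(.153,-A,.034)),(np.array([516,203.]),lambda t:wl(.153,A,.034))]
res=lambda x:np.concatenate([proj(v,toW(x[:3],g(x[3])))-u for u,g in F])
f=least_squares(res,[*Q,2.75],loss='soft_l1',f_scale=2)
print(f.x,np.degrees(f.x[3]),f.cost); print(res(f.x).reshape(-1,2).round(1))
overlay(v,f.x[:3],f.x[3],'w1_ov3')
E
python3 fit3.py
```

```text
[ 0.54364901 -0.12261942  0.19269015  2.77175426] 158.8098209979754 61.37821118890996
[[-0.9  4.5]
 [ 0.5  2.7]
 [ 1.   1.4]
 [ 1.5 -0.9]
 [-0.3  2. ]
 [-2.7 -9.4]
 [ 0.3  1.7]
 [-8.8 -1.5]
 [ 8.5 -0.8]]
```

View pics/w1_ov3.png

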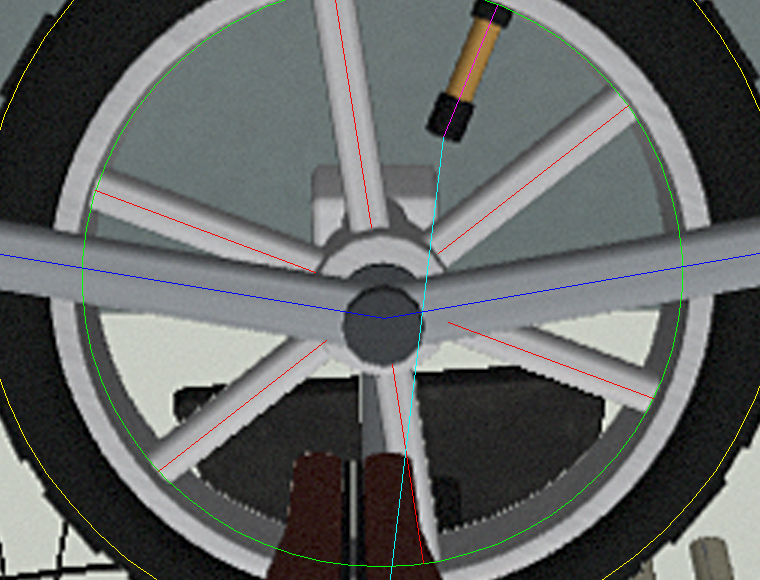

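```bash
echo 'Q=np.array([.5436,-.1226,.1927])' >> h.py
cat > arc.py <<'E'
import sys
from h import *
# usage: r n a0 a1 ... degrees ; prints delta for each
r=float(sys.argv[1])/1000;n=float(sys.argv[2])/1000
s,p,C=cur(); print(s['clock'],wpos(p,Q).round(1),s['force'].round(1))
for a in sys.argv[3:]:
    d,ro=delta(toW(Q,wl(r,np.radians(float(a)),n)),Rtool(Q)); print(a,d.tolist(),ro.tolist())
E
python3 arc.py 62 40 39; python3 arc.py 62 -12 39
```

```text
4.1167 [  1.9  -2.7 159.1] [-0.6  0.1  0.2]
39 [-46.4, 41.2, 119.3] [0.027, 0.009, 0.053]
4.1167 [  1.9  -2.7 159.1] [-0.6  0.1  0.2]
39 [-46.4, 41.0, 171.3] [0.027, 0.009, 0.053]
```

Emit:
arm_command(rows=[{"claw": 1, "delta_pos": [-46, 41, 40], "delta_rot": [0, 0, 0.05]}, {"claw": 1, "delta_pos": [-46, 41, 60], "delta_rot": [0, 0, 0.05]}, {"claw": 1, "delta_pos": [-46, 41, 80], "delta_rot": [0, 0, 0.05]}, {"claw": 1, "delta_pos": [-46, 41, 100], "delta_rot": [0, 0, 0.05]}, {"claw": 1, "delta_pos": [-46, 41, 115], "delta_rot": [0, 0, 0.05]}, {"claw": 1, "delta_pos": [-46, 41, 120], "delta_rot": [0, 0, 0.05]}, {"claw": 1, "delta_pos": [-46, 41, 120], "delta_rot": [0, 0, 0.05]}])

```text
clock: 4.7
tool_pos: [0.5522, -0.0808, 0.1825]
eef_rot: [0.298, -0.092, 0.949, 0.031]
force: [-0.2, 0.8, -0.0]
finger_gap: 0.0004
```

```bash
python3 look.py w2 2.772;python3 arc.py 62 -12 39
```

```text
4.7 [ 0.55215016 -0.0808183   0.1825294 ] [46.4 39.4 37.7] [-0.42 -0.54  1.95  0.36  1.23 -2.22] [-0.2  0.8 -0. ] 0.00044593157468857347
[[-0.0001, -0.9581, -0.2863, 0.0798], [1.0, -0.0001, -0.0002, -0.0005], [0.0001, -0.2863, 0.9581, -0.1624], [0.0, 0.0, 0.0, 1.0]] 368.49417481960626 322.6206777629272 240.2109263012513
(array([  47.2,  -38.2, -121.2]), array([ 0.034, -0.   , -0.002]))
wheel_centre [([253.5, 194.1], 0.75)]
bridge_bar [([239.7, 205.0], 0.95)]
pointer_tip []
stem [([287.9, 82.8], 0.93)]
4.95 [48.  37.  40.3] [-0.6  0.1 -0.4]
39 [-0.0, 2.0, 52.3] [0.008, 0.021, -0.013]
```

View pics/w2.png

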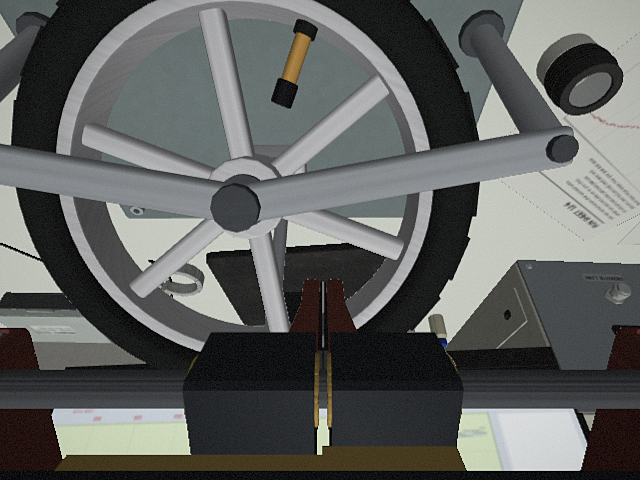

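The fingertips (323,285) hang over the opening between the bottom spoke (270,270) and the right one (350,235); the stem (292,65) is far off. Inserting.

Emit:
arm_command(rows=[{"claw": 1, "delta_pos": [0, 2, 12], "delta_rot": [0, 0, 0]}, {"claw": 1, "delta_pos": [0, 2, 26], "delta_rot": [0, 0, 0]}, {"claw": 1, "delta_pos": [0, 2, 40], "delta_rot": [0, 0, 0]}, {"claw": 1, "delta_pos": [0, 2, 52], "delta_rot": [0, 0, 0]}, {"claw": 1, "delta_pos": [0, 2, 52], "delta_rot": [0, 0, 0]}, {"claw": 1, "delta_pos": [0, 2, 52], "delta_rot": [0, 0, 0]}])

```text
clock: 5.45
tool_pos: [0.5809, -0.0753, 0.1414]
eef_rot: [0.299, -0.091, 0.949, 0.03]
force: [0.8, -0.2, -0.3]
finger_gap: 0.0007
```

```bash
python3 arc.py 62 -12 34 30 26 23 20 17 13 9 5 1 -3 -7 -11 -15 -19 -23 -27 -31 -35 -39 -42 -45
```

```text
5.45 [ 46.8  39.2 -12.8] [ 0.8 -0.2 -0.3]
34 [-4.6, -4.6, -0.8] [0.021, -0.003, -0.023]
30 [-6.9, -8.2, -0.8] [0.021, -0.003, -0.023]
26 [-8.9, -12.0, -0.8] [0.021, -0.003, -0.023]
23 [-10.3, -15.0, -0.9] [0.021, -0.003, -0.023]
20 [-11.5, -18.0, -0.9] [0.021, -0.003, -0.023]
17 [-12.5, -21.1, -0.9] [0.021, -0.003, -0.023]
13 [-13.7, -25.3, -0.9] [0.021, -0.003, -0.023]
9 [-14.5, -29.5, -0.9] [0.021, -0.003, -0.023]
5 [-15.0, -33.8, -0.9] [0.021, -0.003, -0.023]
1 [-15.3, -38.1, -0.9] [0.021, -0.003, -0.023]
-3 [-15.2, -42.4, -0.9] [0.021, -0.003, -0.023]
-7 [-14.8, -46.8, -0.9] [0.021, -0.003, -0.023]
-11 [-14.2, -51.0, -0.9] [0.021, -0.003, -0.023]
-15 [-13.2, -55.2, -0.9] [0.021, -0.003, -0.023]
-19 [-12.0, -59.4, -1.0] [0.021, -0.003, -0.023]
-23 [-10.4, -63.4, -1.0] [0.021, -0.003, -0.023]
-27 [-8.6, -67.4, -1.0] [0.021, -0.003, -0.023]
-31 [-6.5, -71.1, -1.0] [0.021, -0.003, -0.023]
-35 [-4.2, -74.8, -1.0] [0.021, -0.003, -0.023]
-39 [-1.6, -78.2, -1.0] [0.021, -0.003, -0.023]
-42 [0.5, -80.7, -1.0] [0.021, -0.003, -0.023]
-45 [2.8, -83.1, -1.0] [0.021, -0.003, -0.023]
```

Emit:
arm_command(rows=[{"claw": 1, "delta_pos": [-4, -4, 0], "delta_rot": [0, 0, 0]}, {"claw": 1, "delta_pos": [-6, -8, 0], "delta_rot": [0, 0, 0]}, {"claw": 1, "delta_pos": [-8, -12, 0], "delta_rot": [0, 0, 0]}, {"claw": 1, "delta_pos": [-9, -15, 0], "delta_rot": [0, 0, 0]}, {"claw": 1, "delta_pos": [-10, -18, 0], "delta_rot": [0, 0, 0]}, {"claw": 1, "delta_pos": [-11, -21, 0], "delta_rot": [0, 0, 0]}, {"claw": 1, "delta_pos": [-12, -25, 0], "delta_rot": [0, 0, 0]}, {"claw": 1, "delta_pos": [-13, -29, 0], "delta_rot": [0, 0, 0]}])

```text
clock: 6.12
tool_pos: [0.5969, -0.1016, 0.1481]
eef_rot: [0.299, -0.091, 0.95, 0.031]
force: [-2.3, 2.8, -0.5]
finger_gap: 0.0006
```

```bash
python3 look.py w3 2.6; python3 arc.py 62 -12 5 1 -3 -7 -11 -15 -19 -23 -27 -31 -35 -39 -42 -45
```

```text
6.1167 [ 0.59691727 -0.10156956  0.14807153] [ 59.4  10.4 -13.4] [-0.42 -0.38  1.9   0.37  1.13 -2.26] [-2.3  2.8 -0.5] 0.0006268692907075486
[[-0.0001, -0.9581, -0.2863, 0.0798], [1.0, -0.0001, -0.0002, -0.0005], [0.0001, -0.2863, 0.9581, -0.1624], [0.0, 0.0, 0.0, 1.0]] 368.49417481960626 322.6206777629272 240.2109263012513
(array([  59.7,   -9.3, -173.4]), array([ 0.018, -0.006, -0.022]))
wheel_centre []
bridge_bar [([290.2, 193.5], 0.66)]
pointer_tip [([302.4, 437.7], 0.63)]
stem [([391.9, 51.6], 0.9)]
6.3667 [ 59.8   9.9 -13.2] [0.1 0.7 0.3]
5 [-1.9, -4.5, -1.3] [0.014, 0.002, -0.023]
1 [-2.2, -8.9, -1.3] [0.014, 0.002, -0.023]
-3 [-2.1, -13.2, -1.3] [0.014, 0.002, -0.023]
-7 [-1.7, -17.5, -1.3] [0.014, 0.002, -0.023]
-11 [-1.1, -21.8, -1.3] [0.014, 0.002, -0.023]
-15 [-0.1, -26.0, -1.3] [0.014, 0.002, -0.023]
-19 [1.1, -30.1, -1.3] [0.014, 0.002, -0.023]
-23 [2.7, -34.2, -1.3] [0.014, 0.002, -0.023]
-27 [4.5, -38.1, -1.3] [0.014, 0.002, -0.023]
-31 [6.6, -41.9, -1.3] [0.014, 0.002, -0.023]
-35 [8.9, -45.5, -1.3] [0.014, 0.002, -0.023]
-39 [11.5, -49.0, -1.3] [0.014, 0.002, -0.023]
-42 [13.6, -51.5, -1.3] [0.014, 0.002, -0.023]
-45 [15.9, -53.8, -1.3] [0.014, 0.002, -0.023]
```

View pics/w3.png

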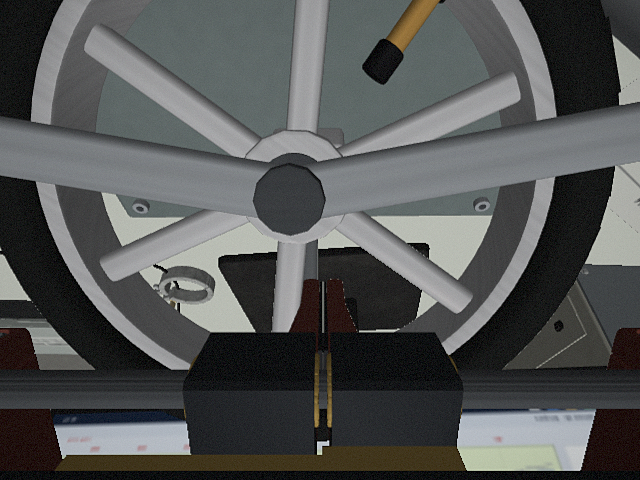

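The left finger edge (300,310) touches the spoke (288,300), and the wheel has begun turning the right way with about 3 N. Carrying on.

Emit:
arm_command(rows=[{"claw": 1, "delta_pos": [-2, -4, 0], "delta_rot": [0, 0, 0]}, {"claw": 1, "delta_pos": [-2, -9, 0], "delta_rot": [0, 0, 0]}, {"claw": 1, "delta_pos": [-2, -13, 0], "delta_rot": [0, 0, 0]}, {"claw": 1, "delta_pos": [-2, -17, 0], "delta_rot": [0, 0, 0]}, {"claw": 1, "delta_pos": [-1, -22, 0], "delta_rot": [0, 0, 0]}, {"claw": 1, "delta_pos": [0, -26, 0], "delta_rot": [0, 0, 0]}, {"claw": 1, "delta_pos": [1, -30, 0], "delta_rot": [0, 0, 0]}, {"claw": 1, "delta_pos": [3, -34, 0], "delta_rot": [0, 0, 0]}, {"claw": 1, "delta_pos": [5, -38, 0], "delta_rot": [0, 0, 0]}, {"claw": 1, "delta_pos": [7, -42, 0], "delta_rot": [0, 0, 0]}, {"claw": 1, "delta_pos": [9, -45, 0], "delta_rot": [0, 0, 0]}, {"claw": 1, "delta_pos": [11, -49, 0], "delta_rot": [0, 0, 0]}, {"claw": 1, "delta_pos": [14, -51, 0], "delta_rot": [0, 0, 0]}, {"claw": 1, "delta_pos": [16, -54, 0], "delta_rot": [0, 0, 0]}, {"claw": 1, "delta_pos": [16, -54, 0], "delta_rot": [0, 0, 0]}])

```text
clock: 7.62
tool_pos: [0.5943, -0.1581, 0.1389]
eef_rot: [0.299, -0.091, 0.949, 0.03]
force: [0.4, -0.4, 0.5]
finger_gap: 0.0006
```

```bash
python3 look.py w4 1.65; python3 arc.py 62 -12 -45 -48 -52
```

```text
7.6167 [ 0.59433467 -0.15813552  0.1389421 ] [ 43.2 -44.6 -13.2] [-0.54 -0.32  1.87  0.43  1.15 -2.39] [ 0.4 -0.4  0.5] 0.0005928233190394853
[[-0.0001, -0.9581, -0.2863, 0.0798], [1.0, -0.0001, -0.0002, -0.0005], [0.0001, -0.2863, 0.9581, -0.1624], [0.0, 0.0, 0.0, 1.0]] 368.49417481960626 322.6206777629272 240.2109263012513
(array([  43.5,   44.5, -173.2]), array([ 0.008, -0.003, -0.024]))
wheel_centre [([427.9, 222.1], 0.68)]
bridge_bar [([452.3, 242.9], 0.9)]
pointer_tip []
stem []
7.8667 [ 43.7 -43.9 -13.2] [ 0.1 -0.1  0.2]
-45 [-0.1, 0.0, -1.2] [0.015, -0.0, -0.019]
-48 [2.2, -2.2, -1.2] [0.015, -0.0, -0.019]
-52 [5.5, -5.0, -1.2] [0.015, -0.0, -0.019]
```

View pics/w4_ov.png

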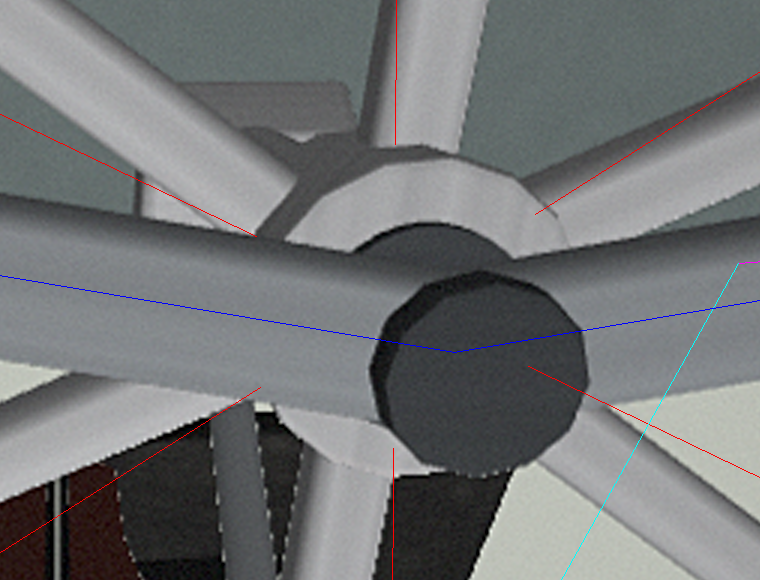

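View pics/w4.png

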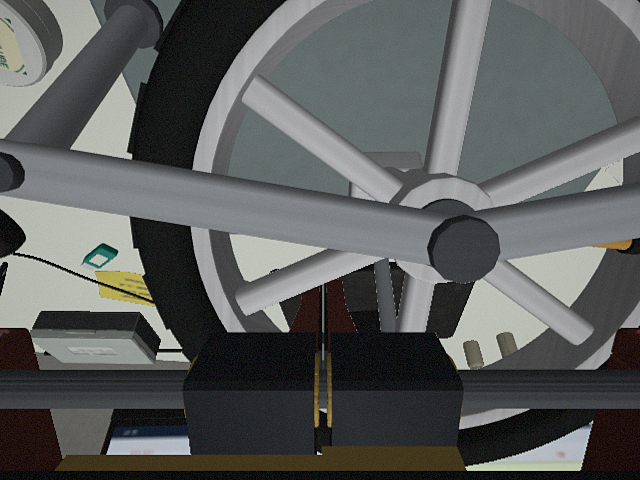

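Emit:
arm_command(rows=[{"claw": 1, "delta_pos": [-3, 3, 0], "delta_rot": [0, 0, 0]}, {"claw": 1, "delta_pos": [-3, 3, -14], "delta_rot": [0, 0, 0]}, {"claw": 1, "delta_pos": [-3, 3, -34], "delta_rot": [0, 0, 0]}, {"claw": 1, "delta_pos": [-3, 3, -54], "delta_rot": [0, 0, 0]}, {"claw": 1, "delta_pos": [-5, 25, -54], "delta_rot": [0, 0, 0]}, {"claw": 1, "delta_pos": [-9, 50, -54], "delta_rot": [0, 0, 0]}, {"claw": 1, "delta_pos": [-11, 72, -54], "delta_rot": [0, 0, 0]}, {"claw": 1, "delta_pos": [-11, 72, -54], "delta_rot": [0, 0, 0]}, {"claw": 1, "delta_pos": [-11, 72, -54], "delta_rot": [0, 0, 0]}])

```text
clock: 8.62
tool_pos: [0.5595, -0.0898, 0.1906]
eef_rot: [0.3, -0.092, 0.949, 0.03]
force: [-0.3, -0.3, -0.1]
finger_gap: 0.0005
```

```bash
python3 look.py w5 1.52; python3 arc.py 62 -12 27; python3 -c "
import cv2;i=cv2.imread('pics/w5.png')"
```

```text
8.6167 [ 0.5594796  -0.08979798  0.19060722] [55.5 29.2 41.2] [-0.43 -0.51  1.92  0.36  1.24 -2.23] [-0.3 -0.3 -0.1] 0.00046272079958214124
[[-0.0001, -0.9581, -0.2863, 0.0798], [1.0, -0.0001, -0.0002, -0.0005], [0.0001, -0.2863, 0.9581, -0.1624], [0.0, 0.0, 0.0, 1.0]] 368.49417481960626 322.6206777629272 240.2109263012513
(array([  55.1,  -28.2, -119.1]), array([ 0.019,  0.005, -0.006]))
wheel_centre [([269.4, 179.6], 0.66)]
bridge_bar [([257.7, 182.3], 0.58)]
pointer_tip [([283.6, 63.1], 0.41)]
stem [([380.6, 187.8], 0.68)]
8.8667 [54.5 27.4 40.6] [ 0.1  0.7 -1. ]
27 [-0.7, 0.7, 52.6] [0.016, -0.006, -0.03]
```

View pics/w5.png

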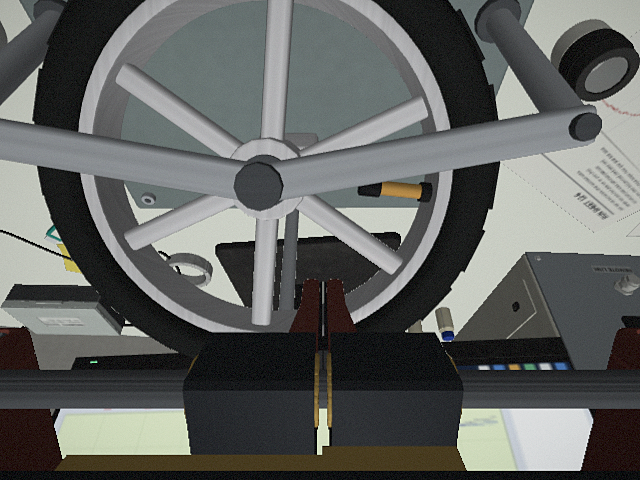

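View pics/w5_ov.png

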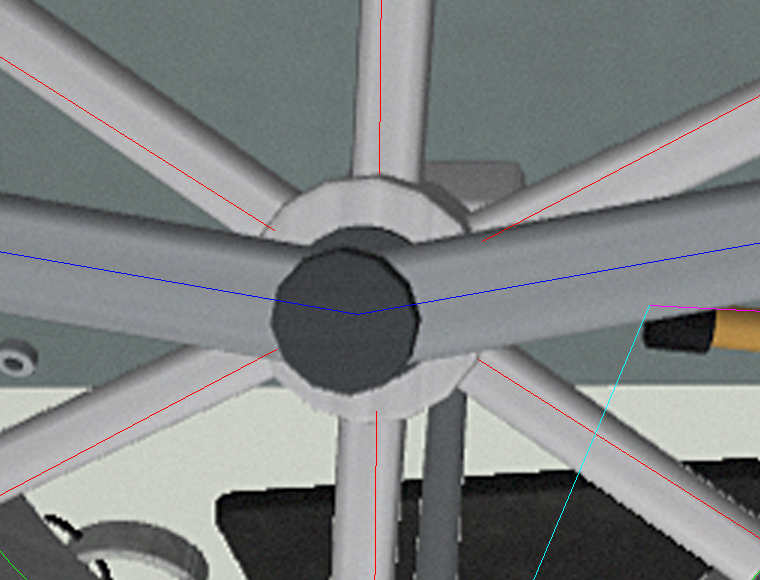

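Emit:
arm_command(rows=[{"claw": 1, "delta_pos": [-1, 1, 14], "delta_rot": [0, 0, 0]}, {"claw": 1, "delta_pos": [-1, 1, 30], "delta_rot": [0, 0, 0]}, {"claw": 1, "delta_pos": [-1, 1, 46], "delta_rot": [0, 0, 0]}, {"claw": 1, "delta_pos": [-1, 1, 53], "delta_rot": [0, 0, 0]}, {"claw": 1, "delta_pos": [-1, 1, 53], "delta_rot": [0, 0, 0]}, {"claw": 1, "delta_pos": [-1, 1, 53], "delta_rot": [0, 0, 0]}])

```text
clock: 9.37
tool_pos: [0.5896, -0.084, 0.1467]
eef_rot: [0.299, -0.091, 0.95, 0.03]
force: [-0.3, 0.1, -0.2]
finger_gap: 0.0005
```

```bash
python3 arc.py 62 -12 23 20 17 14 11 8 4 0 -4 -8 -12 -16 -20 -24 -28 -32 -36 -40 -44 -48
```

```text
9.3667 [ 55.5  29.1 -12.3] [-0.3  0.1 -0.2]
23 [-1.6, -4.8, -0.3] [0.024, -0.009, -0.026]
20 [-2.8, -7.9, -0.4] [0.024, -0.009, -0.026]
17 [-3.8, -10.9, -0.4] [0.024, -0.009, -0.026]
14 [-4.7, -14.1, -0.4] [0.024, -0.009, -0.026]
11 [-5.4, -17.2, -0.4] [0.024, -0.009, -0.026]
8 [-6.0, -20.4, -0.4] [0.024, -0.009, -0.026]
4 [-6.4, -24.7, -0.4] [0.024, -0.009, -0.026]
0 [-6.6, -29.1, -0.4] [0.024, -0.009, -0.026]
-4 [-6.5, -33.4, -0.4] [0.024, -0.009, -0.026]
-8 [-6.0, -37.7, -0.4] [0.024, -0.009, -0.026]
-12 [-5.3, -42.0, -0.4] [0.024, -0.009, -0.026]
-16 [-4.2, -46.2, -0.5] [0.024, -0.009, -0.026]
-20 [-2.9, -50.3, -0.5] [0.024, -0.009, -0.026]
-24 [-1.3, -54.3, -0.5] [0.024, -0.009, -0.026]
-28 [0.6, -58.2, -0.5] [0.024, -0.009, -0.026]
-32 [2.7, -61.9, -0.5] [0.024, -0.009, -0.026]
-36 [5.1, -65.5, -0.5] [0.024, -0.009, -0.026]
-40 [7.8, -68.9, -0.5] [0.024, -0.009, -0.026]
-44 [10.7, -72.2, -0.5] [0.024, -0.009, -0.026]
-48 [13.8, -75.2, -0.5] [0.024, -0.009, -0.026]
```

Emit:
arm_command(rows=[{"claw": 1, "delta_pos": [-2, -5, 0], "delta_rot": [0, 0, 0]}, {"claw": 1, "delta_pos": [-3, -8, 0], "delta_rot": [0, 0, 0]}, {"claw": 1, "delta_pos": [-4, -11, 0], "delta_rot": [0, 0, 0]}, {"claw": 1, "delta_pos": [-5, -14, 0], "delta_rot": [0, 0, 0]}, {"claw": 1, "delta_pos": [-5, -17, 0], "delta_rot": [0, 0, 0]}, {"claw": 1, "delta_pos": [-6, -20, 0], "delta_rot": [0, 0, 0]}, {"claw": 1, "delta_pos": [-6, -25, 0], "delta_rot": [0, 0, 0]}, {"claw": 1, "delta_pos": [-7, -29, 0], "delta_rot": [0, 0, 0]}, {"claw": 1, "delta_pos": [-6, -33, 0], "delta_rot": [0, 0, 0]}, {"claw": 1, "delta_pos": [-6, -38, 0], "delta_rot": [0, 0, 0]}, {"claw": 1, "delta_pos": [-5, -42, 0], "delta_rot": [0, 0, 0]}, {"claw": 1, "delta_pos": [-4, -46, 0], "delta_rot": [0, 0, 0]}, {"claw": 1, "delta_pos": [-3, -50, 0], "delta_rot": [0, 0, 0]}, {"claw": 1, "delta_pos": [-1, -54, 0], "delta_rot": [0, 0, 0]}, {"claw": 1, "delta_pos": [1, -58, 0], "delta_rot": [0, 0, 0]}, {"claw": 1, "delta_pos": [3, -62, 0], "delta_rot": [0, 0, 0]}, {"claw": 1, "delta_pos": [5, -65, 0], "delta_rot": [0, 0, 0]}, {"claw": 1, "delta_pos": [8, -69, 0], "delta_rot": [0, 0, 0]}, {"claw": 1, "delta_pos": [11, -72, 0], "delta_rot": [0, 0, 0]}, {"claw": 1, "delta_pos": [11, -72, 0], "delta_rot": [0, 0, 0]}])

```text
clock: 11.03
tool_pos: [0.5943, -0.1573, 0.1402]
eef_rot: [0.299, -0.091, 0.949, 0.03]
force: [0.7, 0.5, -0.4]
finger_gap: 0.0003
```

```bash
python3 look.py w6 0.5; python3 arc.py 62 -12 -48 -52 -56 -60 -64 -66 -68 -70 -72
```

```text
11.0333 [ 0.59430654 -0.157294    0.14020599] [ 44.  -43.8 -12.3] [-0.53 -0.32  1.87  0.43  1.15 -2.38] [ 0.7  0.5 -0.4] 0.0003427521663031516
[[-0.0001, -0.9581, -0.2863, 0.0798], [1.0, -0.0001, -0.0002, -0.0005], [0.0001, -0.2863, 0.9581, -0.1624], [0.0, 0.0, 0.0, 1.0]] 368.49417481960626 322.6206777629272 240.2109263012513
(array([  44.4,   43.6, -172.2]), array([ 0.005, -0.002, -0.026]))
wheel_centre [([426.6, 218.6], 0.66)]
bridge_bar [([449.7, 238.4], 0.62)]
pointer_tip []
stem [([472.4, 331.8], 0.97)]
11.2833 [ 44.7 -42.9 -12.2] [ 0.1 -0.1 -0.3]
-48 [3.2, -3.2, -0.2] [0.014, 0.0, -0.02]
-52 [6.5, -6.0, -0.2] [0.014, 0.0, -0.02]
-56 [10.0, -8.5, -0.2] [0.014, 0.0, -0.02]
-60 [13.7, -10.8, -0.2] [0.014, 0.0, -0.02]
-64 [17.5, -12.8, -0.2] [0.014, 0.0, -0.02]
-66 [19.5, -13.8, -0.2] [0.014, 0.0, -0.02]
-68 [21.5, -14.6, -0.2] [0.014, 0.0, -0.02]
-70 [23.5, -15.4, -0.2] [0.014, 0.0, -0.02]
-72 [25.5, -16.1, -0.2] [0.014, 0.0, -0.02]
```

View pics/w6.png

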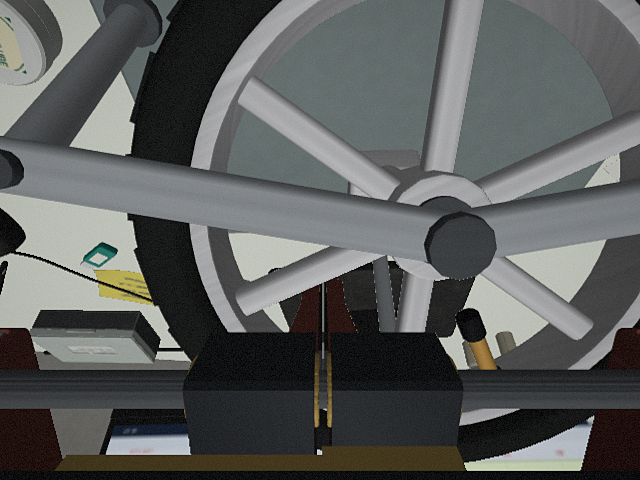

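View pics/w6_ov.png

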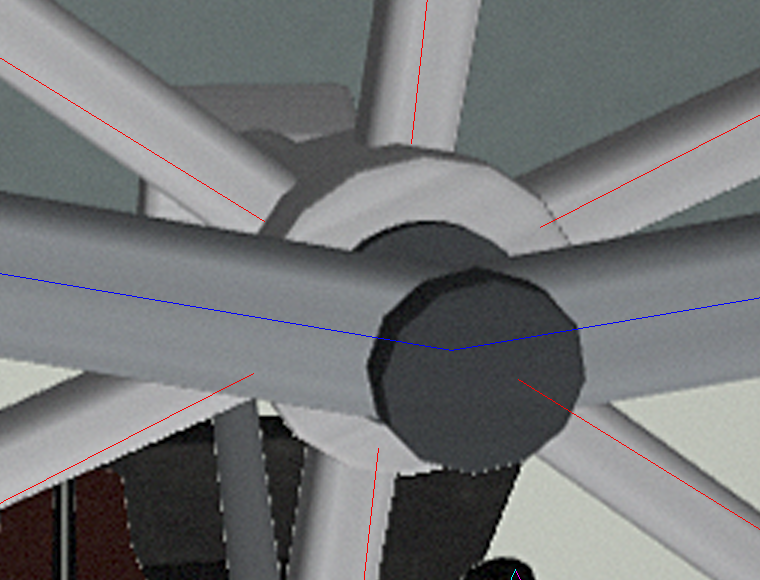

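Emit:
arm_command(rows=[{"claw": 1, "delta_pos": [3, -3, 0], "delta_rot": [0, 0, 0]}, {"claw": 1, "delta_pos": [6, -6, 0], "delta_rot": [0, 0, 0]}, {"claw": 1, "delta_pos": [10, -8, 0], "delta_rot": [0, 0, 0]}, {"claw": 1, "delta_pos": [14, -11, 0], "delta_rot": [0, 0, 0]}, {"claw": 1, "delta_pos": [17, -13, 0], "delta_rot": [0, 0, 0]}, {"claw": 1, "delta_pos": [19, -14, 0], "delta_rot": [0, 0, 0]}, {"claw": 1, "delta_pos": [19, -14, 0], "delta_rot": [0, 0, 0]}, {"claw": 1, "delta_pos": [19, -14, 0], "delta_rot": [0, 0, 0]}])

```text
clock: 11.95
tool_pos: [0.5817, -0.1734, 0.1293]
eef_rot: [0.299, -0.091, 0.949, 0.03]
force: [0.2, -0.5, -0.1]
finger_gap: 0.0006
```

```bash
python3 look.py w7 0.11; python3 arc.py 62 -12 -66 -68 -70 -72 -74
```

```text
11.95 [ 0.58172798 -0.17337026  0.12928903] [ 25.1 -57.1 -12.4] [-0.58 -0.33  1.9   0.45  1.15 -2.44] [ 0.2 -0.5 -0.1] 0.0005724805909534002
[[-0.0001, -0.9581, -0.2863, 0.0798], [1.0, -0.0001, -0.0002, -0.0005], [0.0001, -0.2863, 0.9581, -0.1624], [0.0, 0.0, 0.0, 1.0]] 368.49417481960626 322.6206777629272 240.2109263012513
(array([  25.5,   57.2, -172.3]), array([ 0.014, -0.005, -0.023]))
wheel_centre [([454.8, 261.2], 0.73)]
bridge_bar [([481.6, 288.4], 0.73)]
pointer_tip []
stem [([455.3, 379.4], 0.8)]
12.2 [ 25.7 -56.7 -12.3] [-0.1 -1.   0.2]
-66 [0.4, 0.0, -0.3] [0.018, -0.001, -0.019]
-68 [2.4, -0.8, -0.3] [0.018, -0.001, -0.019]
-70 [4.5, -1.6, -0.3] [0.018, -0.001, -0.019]
-72 [6.5, -2.3, -0.3] [0.018, -0.001, -0.019]
-74 [8.6, -2.9, -0.3] [0.018, -0.001, -0.019]
```

View pics/w7.png

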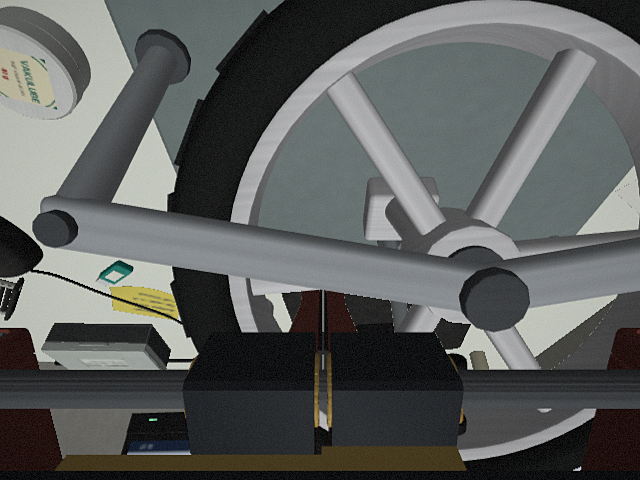

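View pics/w7_ov.png

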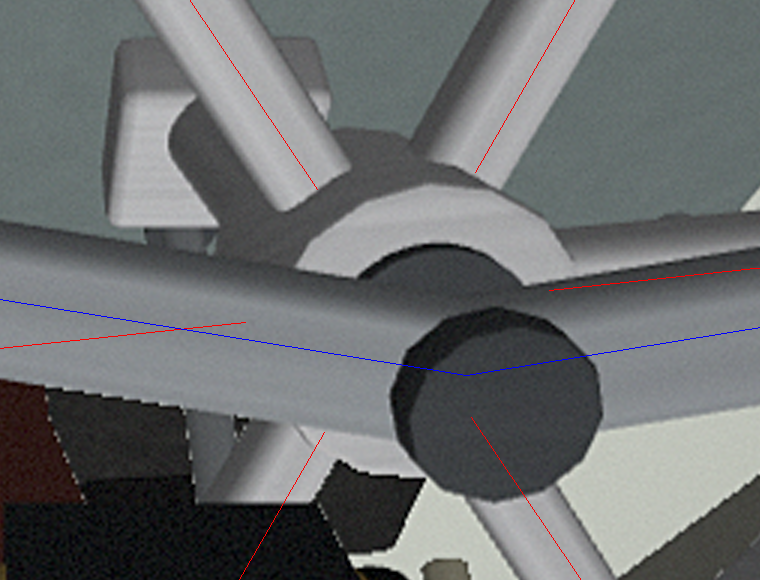

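Emit:
arm_command(rows=[{"claw": 1, "delta_pos": [2, -1, 0], "delta_rot": [0, 0, 0]}, {"claw": 1, "delta_pos": [4, -1, 0], "delta_rot": [0, 0, 0]}, {"claw": 1, "delta_pos": [5, -2, 0], "delta_rot": [0, 0, 0]}, {"claw": 1, "delta_pos": [5, -2, 0], "delta_rot": [0, 0, 0]}, {"claw": 1, "delta_pos": [5, -2, 0], "delta_rot": [0, 0, 0]}, {"claw": 1, "delta_pos": [2, -1, 0], "delta_rot": [0, 0, 0]}, {"claw": 1, "delta_pos": [1, 0, 0], "delta_rot": [0, 0, 0]}, {"claw": 1, "delta_pos": [1, 0, -20], "delta_rot": [0, 0, 0]}, {"claw": 1, "delta_pos": [1, 0, -45], "delta_rot": [0, 0, 0]}, {"claw": 1, "delta_pos": [0, 10, -75], "delta_rot": [0, 0, 0]}, {"claw": 1, "delta_pos": [10, 30, -110], "delta_rot": [0, 0, 0]}, {"claw": 1, "delta_pos": [25, 57, -140], "delta_rot": [0, 0, 0]}, {"claw": 1, "delta_pos": [25, 57, -160], "delta_rot": [0, 0, 0]}, {"claw": 1, "delta_pos": [25, 57, -160], "delta_rot": [0, 0, 0]}, {"claw": 1, "delta_pos": [25, 57, -160], "delta_rot": [0, 0, 0]}, {"claw": 1, "delta_pos": [25, 57, -160], "delta_rot": [0, 0, 0]}])

```text
clock: 13.53
tool_pos: [0.4614, -0.1389, 0.2452]
eef_rot: [0.299, -0.091, 0.95, 0.031]
force: [-0.5, -0.5, 0.3]
finger_gap: 0.0005
```

```bash
python3 look.py w8 0.03
```

```text
13.5333 [ 0.4613567  -0.13886313  0.24520002] [  0.3  -0.2 146.5] [-0.7  -0.71  1.94  0.46  1.5  -2.4 ] [-0.5 -0.5  0.3] 0.0004929870776727072
[[-0.0001, -0.9581, -0.2863, 0.0798], [1.0, -0.0001, -0.0002, -0.0005], [0.0001, -0.2863, 0.9581, -0.1624], [0.0, 0.0, 0.0, 1.0]] 368.49417481960626 322.6206777629272 240.2109263012513
(array([ -0.1,   0.1, -14.1]), array([ 0.037, -0.02 , -0.034]))
wheel_centre [([324.2, 226.3], 0.59)]
bridge_bar [([322.3, 236.0], 0.79)]
pointer_tip [([322.1, 356.6], 0.71)]
stem [([323.9, 289.8], 0.94), ([322.8, 225.2], 0.74)]
```

View pics/w8.png

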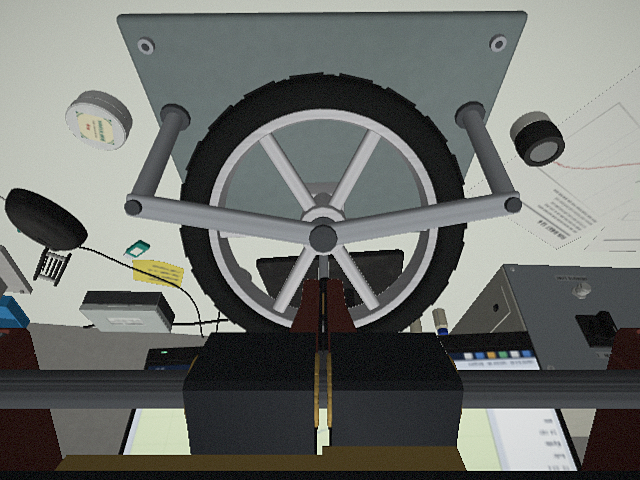

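View pics/w8_ov.png

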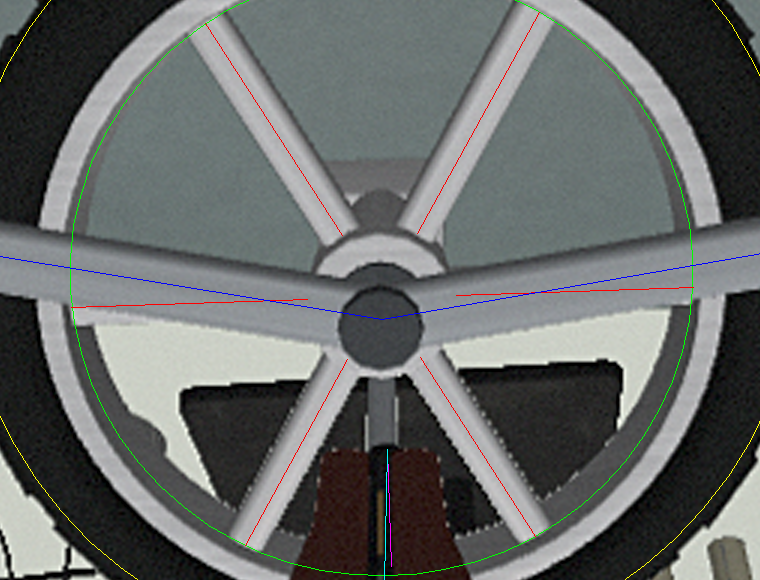

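Emit:
arm_command(rows=[{"claw": 1, "delta_pos": [0, 30, -5], "delta_rot": [0, 0, 0]}, {"claw": 1, "delta_pos": [0, 60, -10], "delta_rot": [0, 0, 0]}, {"claw": 1, "delta_pos": [0, 75, -10], "delta_rot": [0, 0, 0]}, {"claw": 1, "delta_pos": [0, 75, -10], "delta_rot": [0, 0, 0]}, {"claw": 1, "delta_pos": [0, 75, -10], "delta_rot": [0, 0, 0]}, {"claw": 1, "delta_pos": [0, 75, -10], "delta_rot": [0, 0, 0]}])

```text
clock: 14.28
tool_pos: [0.4439, -0.0676, 0.2551]
eef_rot: [0.298, -0.091, 0.95, 0.031]
force: [0.2, -0.3, 0.6]
finger_gap: 0.0005
```

```bash
python3 look.py w9 0.02
python3 - <<'E'
from h import *
for n in ['scene','side']:
    p=bot.snapshot(n); overlay(p,Q,0.02,n+'_end')
    for k in ['stem','pointer_tip','wheel_centre','loupe','grease_tin','vial_1']:
        r=bot.spot_point(k,p); print(n,k,[(x['location'],round(x['conf'],2)) for x in r[:1]])
E
```

```text
14.2833 [ 0.44389301 -0.06760136  0.25510748] [  3.1  73.1 156.7] [-0.53 -0.85  2.    0.39  1.52 -2.22] [ 0.2 -0.3  0.6] 0.0005219205246466766
[[-0.0001, -0.9581, -0.2863, 0.0798], [1.0, -0.0001, -0.0002, -0.0005], [0.0001, -0.2863, 0.9581, -0.1624], [0.0, 0.0, 0.0, 1.0]] 368.49417481960626 322.6206777629272 240.2109263012513
(array([  2.9, -72.8,  -3.4]), array([ 0.033, -0.027, -0.026]))
wheel_centre [([240.5, 223.4], 0.95)]
bridge_bar [([232.1, 227.6], 0.61)]
pointer_tip [([248.7, 347.7], 0.88)]
stem [([249.4, 282.5], 0.86)]
scene stem [([355.3, 222.2], 0.82)]
scene pointer_tip [([367.1, 196.5], 0.88)]
scene wheel_centre [([339.3, 243.9], 0.67)]
scene loupe [([256.7, 262.9], 0.54)]
scene grease_tin [([418.0, 345.9], 0.86)]
scene vial_1 [([292.8, 334.8], 0.77)]
side stem [([364.6, 234.8], 0.68)]
side pointer_tip [([386.1, 216.5], 0.63)]
side wheel_centre [([344.9, 253.2], 0.65)]
side loupe [([284.1, 276.8], 0.8)]
side grease_tin [([403.4, 369.3], 0.88)]
side vial_1 [([281.7, 333.2], 0.72)]
```

View pics/w9.png

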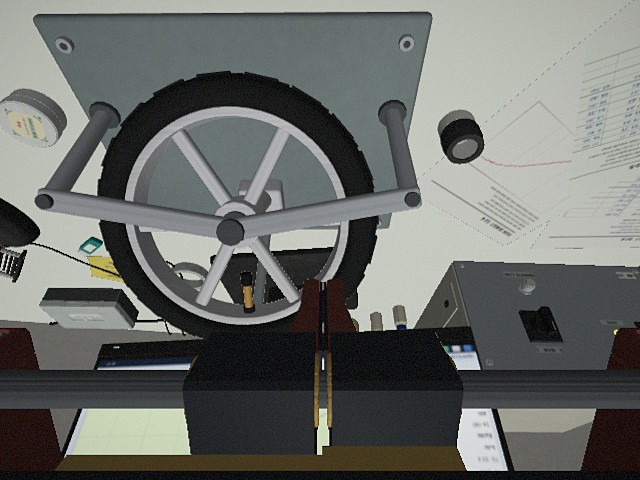

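View pics/scene_end.png

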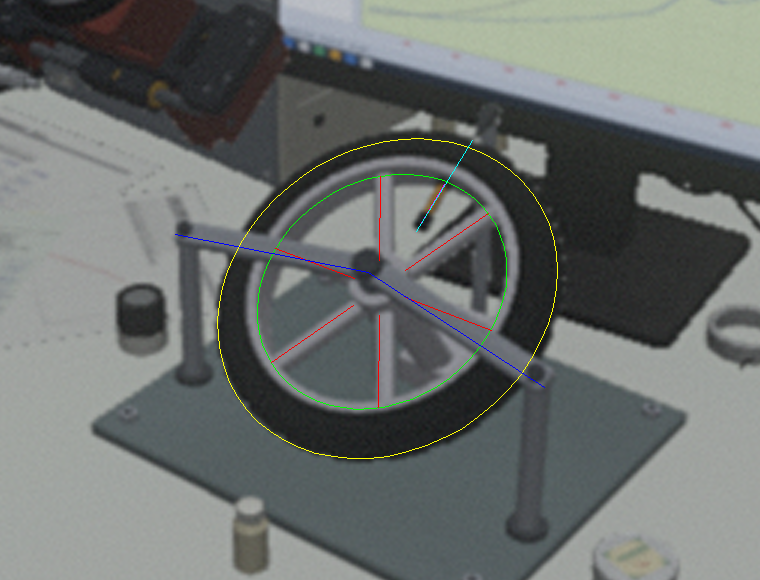

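Run:
```python
from h import *
import pickle
i=cv2.imread('pics/w9.png')[110:340,90:400]; cv2.imwrite('pics/w9z.png',cv2.resize(i,None,fx=2.5,fy=2.5,interpolation=cv2.INTER_CUBIC))
v=pickle.load(open('wrist.pkl','rb'))
for nm,X in [('tip',wl(.126,0)),('c',wl(0,0)),('nut',wl(0,0,.041)),('cap',wl(.05,0)),('rimend',wl(.085,0)),('s60',wl(.06,0)),('s60+6',wl(.06,np.radians(5.7))),('sp30',wl(.086,np.radians(30),.006)),('sp-30',wl(.086,-np.radians(30),.006)),('sp150',wl(.086,np.radians(150),.006)),('sp-150',wl(.086,-np.radians(150),.006))]:
    u=proj(v,toW(Q,X)); print(nm,u.round(1),((u-[90,110])*2.5).round(0))
```

```text
tip [248.7 345.3] [397. 588.]
c [240.4 220.9] [376. 277.]
nut [229.4 233.1] [348. 308.]
cap [243.9 273.4] [385. 408.]
rimend [246.2 307.6] [391. 494.]
s60 [244.6 283.4] [386. 433.]
s60+6 [250.9 283.1] [402. 433.]
sp30 [290.5 300.2] [501. 475.]
sp-30 [198.  300.5] [270. 476.]
sp150 [285.6 133.6] [489.  59.]
sp-150 [180.1 133.9] [225.  60.]
```

View pics/w9z.png

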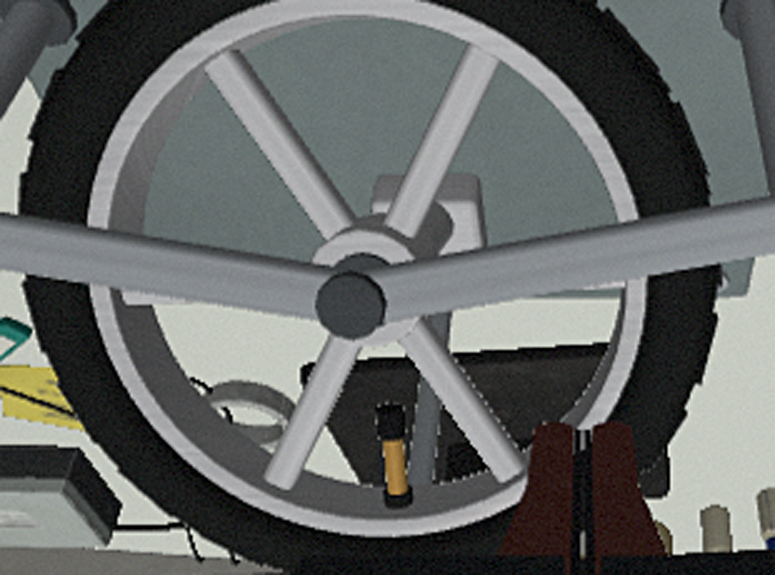

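The stem (crop 389,410 to 399,495) points at the pointer. Stem and spoke directions put the wheel about 2° short of straight up, inside the 6° limit. The loupe, tin and vial stand where they were and the arm is clear, so I'm handing in.

Run:
```python
from h import *
print(bot.sense()['clock'], bot.sign_off())
```

```text
the job is handed in; nothing more can be done
15.2333 None
```

The valve stem now points up the slope at the stand's pointer, and the job was handed in at 15.2 s. I turned the wheel about 157° clockwise with the closed fingertips. I pushed two spokes one after the other, working above the bridge, then drew the arm clear.

**Wheel angle:** My last readings from the wrist pictures put the wheel about +1.5 to +2° from straight up. That is about 2 mm at the stem's middle, against the 6 mm limit.

**Disagreement:** The networks' stem point in that last picture suggested about 4–5 mm. That is still within the limit but closer to it. I trusted the stem and spoke edges in the picture instead and did not nudge the wheel again.

**Pushing force and speed:** The highest force I read between moves was about 4 N. Readings were only taken after each move, so brief peaks during a push were not seen. I pushed at roughly 1 rad/s at most, and the wheel stood still between the last two wrist pictures.

**Surroundings:** In the last pictures the loupe, tin and vial were where they started, to within the networks' scatter of a few pixels. The arm went near none of them and was clear of everything at hand-in.

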